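Heft the clip tins and hold up the fullest

ROBOT

A 6-joint arm with a two-finger parallel gripper is mounted at the origin on the work surface. World frame = base frame: x ahead of the robot, y to its left, z up, the work surface at z = 0. Lengths are in mm, angles in rad, forces in N, time in s.
With the tool pointing down it reaches from about 350 to 975 mm from the base axis. Payload 7.1 kg.
Tool frame: the origin (TCP) lies between the finger pads; the fingertips stand 8 mm ahead of it and the grasp point (between the pads) lies 11 mm behind it; x points along the fingers, y is the direction in which the jaws open and shut, and the axes are right-handed (so a half turn about x gives the same grasp; the last joint's range is limited). The gripper opens to 88 mm and grips with 3 to 60 N. Pads are 20 mm wide; open, the fingers measure 115 mm over their backs; the gripper's body (75 mm by 178 mm) begins 61 mm behind the grasp point.
Start: joints at [1.09, 0.423, 1.63, -0, 1.089, -0.019], TCP at [278.443, 559.531, 230.675] pointing down, gripper open.
Joint ranges: [-3, 3], [-0.9, 2.11], [0.09, 2.58], [-1.31, 4.45], [0.11, 2.69], [-2.54, 2.54]. Speed limits (rad/s): [2.39, 2.39, 3.01, 3.14, 3.14, 3.14].

INTERFACE

Orientations are given as a rotation vector (axis times angle).
In Python, from workcell import ctrl gives the robot as it stands.
- The arm moves only by the tool apply_moves, never from a script. Its argument "increments" is a list of rows, each an object with "gripper": the opening in per cent of the stroke, from 0 (shut) to 100 (fully open); "delta_pos": the shift along the tool's x, y, z in cm, a list of three; "dr": the turn, a rotation vector about the tool's x, y, z in rad, a list of three. In form: [{"gripper": gripper, "delta_pos": [dx, dy, dz], "dr": [ax, ay, az]}, ...]. A call has exactly 5 rows; each row shifts and turns the commanded pose from where the row before left it, along the tool's axes as they then stand; what a row does not reach is not made up. A row lasts 1/12 s, in which the tool goes at most 41.7 mm and 7.16 degrees, less where a joint would pass 70% of its speed; a pose out of reach is approached as far as the arm can. A call with a gripper value outside its range is refused whole. The fingers move at their own pace and stop on an object; the grip force is fixed at half the most. Time passes only in rows, so rows that do not move let the fingers close, or fill a call up. It gives the time, the measured TCP pose, the force and the opening at its end, in the units of the state.
- ctrl.get_obs(): the state, without advancing time (a new reading comes with each control period).
- ctrl.get_image(name): name is "scene" or "top" or "wrist"; returns a dict with "img" (384x512x3 uint8, red, green, blue), "range_z" (384x512 float32, mm along the optical axis (not along the pixel's ray), 0 where there is no reading), "mtx" (3x3 intrinsics, pixels), "rvec" (rotation vector, rad) and "tvec" (3), from world to camera coordinates, as OpenCV has them. Camera axes: x right, y down, z forward; pixel columns grow to the right and rows downward; lengths in mm; the calibration is good to about 2 mm. The wrist camera is an equidistant fisheye: a pixel r from the principal point sees the ray r / f radians off the axis. A picture is of the moment at which its call begins.
- ctrl.close_job(): hands the job in, once; it reports no verdict.
The state is a dict: "t": time; "qpos": joint angles; "qvel": joint speeds; "joint_torque": joint torques, N m; "ee_pos": TCP position; "orientation": TCP orientation; "ft_force": force on the tool from outside, world axes, zero at the start; "moment": the same for the moment, N m; "width": finger opening in mm.
Only numpy, scipy, OpenCV 4.12 (cv2) and the standard library are available. Lean on these libraries where they do the work, as an engineer would, in place of code of your own. Each camera call takes 0.05 s, during which the arm holds its last target. There are 200 camera calls.

TASK

Only the weight tells which of the three identical closed clip tins is the fullest: heft them, stand the two lighter ones upright in the low blue crate for refilling (set them down, do not drop them), and finish still holding the heaviest one up in the gripper, upright, touching nothing else and with at least 10 cm of air between it and the bench. Leave the asparagus bundle, the red tape dispenser and the mug where they are. The program ends while holding: do not put the heaviest tin down.

Things in the scene. Friction and masses are not known exactly. Their poses are not given: they have to be found in the camera images.
- tin_a: one of three identical closed metal tins: upright cylinder 56 mm across, 88 mm tall, green band, yellow stripe, silver lid flush with the sides. Origin: centre of its underside, z up its axis. Starts upright on the bench. Mass hidden, 0.15 to 0.70 kg; the heaviest is at least 0.15 kg heavier than either other. Rigid, contents do not shift; may be gripped firmly (45 N) round its sides
- tin_b: one of three identical closed metal tins: upright cylinder 56 mm across, 88 mm tall, green band, yellow stripe, silver lid flush with the sides. Origin: centre of its underside, z up its axis. Starts upright on the bench. Mass hidden, 0.15 to 0.70 kg; the heaviest is at least 0.15 kg heavier than either other. Rigid, contents do not shift; may be gripped firmly (45 N) round its sides
- tin_c: one of three identical closed metal tins: upright cylinder 56 mm across, 88 mm tall, green band, yellow stripe, silver lid flush with the sides. Origin: centre of its underside, z up its axis. Starts upright on the bench. Mass hidden, 0.15 to 0.70 kg; the heaviest is at least 0.15 kg heavier than either other. Rigid, contents do not shift; may be gripped firmly (45 N) round its sides
- crate: low blue lattice crate, fixed to the bench, open on top: outside 210 mm (its x) by 300 mm (its y), 45 mm high, walls 8 mm, floor 5 mm thick. Origin at the centre of its underside, on the bench, z up. Empty at the start; both lighter tins fit side by side along its y axis, for example 70 mm either side of the centre
- spear_bundle: bystander: bundle of green asparagus spears tied with two red bands, lying on the bench, 190 mm long (its x), 60 mm wide, 43 mm high. Origin at the centre of its underside
- tape_dispenser: bystander: red bundle-taping dispenser with a yellow roll, 70 mm (its x) by 150 mm (its y), 94 mm high. Origin at the centre of its underside
- mug: bystander: white mug, 70 mm diameter, 80 mm high, handle at its +y. Origin at the centre of its underside

How it is judged:
By the outcome, as a careful person would: the job done as asked, in the order asked, and still so for the second after the job is handed in, while the arm keeps its last pose, push and grip.
It also fails if it takes over 72 s, if anything falls off the work surface, if the arm or the gripper's body presses on something with over 40 N, if the wrist force passes 120 N, or if a joint passes its speed limit or range.

## Working session

There is one attempt and no reset: what is moved stays moved. The work goes in short steps, Python scripts to look and compute and a tool call to move; the robot and the scene stay as the last step left them, time stands still between calls to the robot, and variables do not carry over. Pictures are saved under pics/ and viewed, about 8 in all and at most 12, crops included, and the job is handed in when it is done.

Besides the shell and the picture viewer there is one more tool, called after ">>>" as name(argument=value, ...) on one line, values as JSON. apply_moves: Moves the arm, as the interface text tells. Its arguments: {"type":"object","properties":{"increments":{"type":"array","items":{"type":"object","properties":{"gripper":{"type":"number"},"delta_pos":{"type":"array","items":{"type":"number"}},"dr":{"type":"array","items":{"type":"number"}}}}}},"required":["increments"]}

```bash
mkdir -p pics; ls; cat > h.py <<'E'
import numpy as np,cv2
from workcell import ctrl
def shot(n,f=None):
    d=ctrl.get_image(n)
    if f: cv2.imwrite('pics/'+f,d['img'][...,::-1])
    return d
def pts(d):  # world xyz per pixel (pinhole) from depth
    R=cv2.Rodrigues(np.array(d['rvec'],float))[0];K=d['mtx'];z=d['range_z']
    v,u=np.mgrid[:z.shape[0],:z.shape[1]]
    c=np.stack([(u-K[0,2])/K[0,0]*z,(v-K[1,2])/K[1,1]*z,z],-1)
    return (c-np.array(d['tvec']).ravel())@R
E
python3 - <<'E'
from h import *
np.set_printoptions(suppress=True,precision=3)
print(ctrl.get_obs())
for n in('scene','top'):
    d=shot(n,n+'1.png');np.savez(n+'1.npz',**d);print(n,d['mtx'],d['rvec'],d['tvec'])
a=[cv2.imread(f'pics/{n}1.png') for n in('scene','top')]
E
```

```text
pics
{'t': 0.0, 'qpos': array([ 1.09 ,  0.424,  1.631, -0.   ,  1.089, -0.019]), 'qvel': array([ 0.001, -0.001,  0.   , -0.   ,  0.   ,  0.002]), 'joint_torque': array([ -0.003, -54.465, -27.366,   0.064,   0.023,  -0.   ]), 'ee_pos': array([278.199, 559.052, 229.902]), 'orientation': array([ 0.361,  1.541, -0.363]), 'ft_force': array([-0.026, -0.527, -0.081]), 'moment': array([ 0.006, -0.002,  0.001]), 'width': 87.83746118183717}
scene [[350.63    0.    256.67 ]
 [  0.    350.63  193.749]
 [  0.      0.      1.   ]] [ 1.659  1.817 -0.817] [ 120.137 -346.201 1247.606]
top [[460.921   0.    251.993]
 [  0.    460.921 195.491]
 [  0.      0.      1.   ]] [ 2.169 -2.199  0.102] [ -80.518  587.28  1384.777]
```

View pics/top1.png

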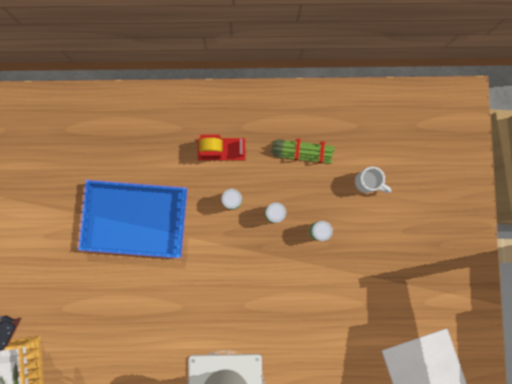

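View pics/scene1.png

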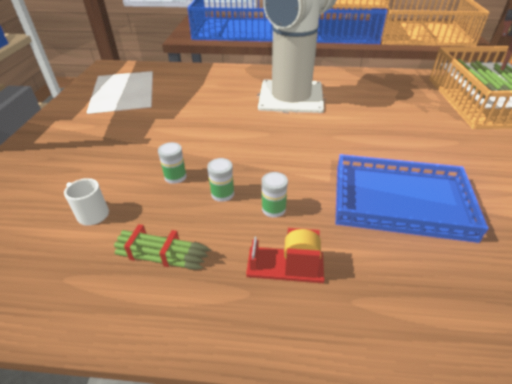

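The top view shows tins at about (232,199), (276,212) and (322,231), the crate around (133,219), the dispenser at (221,148), the bundle at (303,152) and the mug at (371,181). The scene view agrees.

```bash
python3 - <<'E'
from h import *
np.set_printoptions(suppress=True,precision=1)
def ray(d,u,v,h):
    R=cv2.Rodrigues(np.array(d['rvec'],float))[0];K=d['mtx'];c=-R.T@np.array(d['tvec']).ravel()
    r=R.T@np.linalg.inv(K)@[u,v,1];return c+r*(h-c[2])/r[2]
D={n:dict(np.load(n+'1.npz')) for n in('top','scene')}
t=D['top'];P=pts(t)
for u,v in((225,370),(425,360)): print('px',u,v,P[v,u])
hsv=cv2.cvtColor(t['img'],cv2.COLOR_RGB2HSV)
for (u,v) in((232,199),(276,212),(322,231)):
    # silver lid: low sat
    m=(hsv[...,1]<60)&(hsv[...,2]>110);m[:v-20]=0;m[v+20:]=0;m[:,:u-20]=0;m[:,u+20:]=0
    q=P[m];hz=np.median(q[:,2]);ys,xs=np.nonzero(m)
    (cx,cy),r=cv2.minEnclosingCircle(np.stack([xs,ys],1).astype(np.float32))
    print('tin',m.sum(),'z',hz,'ray',ray(t,xs.mean(),ys.mean(),hz),'circ',ray(t,cx,cy,hz),'r',r*hz/hz)
b=cv2.inRange(hsv,(105,120,60),(125,255,255));n,l,s,_=cv2.connectedComponentsWithStats(b);i=1+np.argmax(s[1:,4])
q=P[l==i];print('crate z pct',np.percentile(q[:,2],[2,20,50,80,98]))
top=q[(q[:,2]>32)][:,:2].astype(np.float32);print('rim',cv2.minAreaRect(top))
fl=q[(q[:,2]<15)][:,:2].astype(np.float32);print('floor',cv2.minAreaRect(fl))
for nm,(u0,u1,v0,v1) in dict(tape=(190,252,125,170),spear=(265,340,130,172),mug=(350,398,160,200)).items():
    q=P[v0:v1,u0:u1].reshape(-1,3);q=q[q[:,2]>15];print(nm,q.min(0),q.max(0))
# scene view cross-check: lids
s=D['scene'];Q=pts(s)
for (u,v) in((171,151),(220,168),(274,183)): print('scene lid',Q[v-3:v+4,u-4:u+5].reshape(-1,3).mean(0))
# second-view height of the crate's wall and floor
print('scene crate floor',np.median(Q[190:205,380:430].reshape(-1,3),0))
w=shot('wrist','w1.png');print(w['mtx'],w['rvec'],w['tvec'])
E
```

```text
px 225 370 [69.1 -1.4 27.5]
px 425 360 [  81.1 -605.6    2.6]
tin 337 z 88.38311977036156 ray [572.7 -27.2  88.4] circ [573.  -27.   88.4] r 10.451445579528809
tin 337 z 88.30938887394503 ray [ 531.  -155.    88.3] circ [ 530.8 -154.9   88.3] r 10.469651222229004
tin 340 z 88.27927497058494 ray [ 476.2 -288.6   88.3] circ [ 476.3 -288.6   88.3] r 10.57006549835205
crate z pct [-0.9  2.9  5.9 10.8 48.1]
rim ((511.16717529296875, 173.0604705810547), (497.77105712890625, 208.84095764160156), 84.67756652832031)
floor ((516.3633422851562, 273.49664306640625), (299.4898681640625, 206.9502716064453), 84.77184295654297)
tape [469.6 -73.   15. ] [ 767.6   79.8 1429.4]
spear [ 469.6 -342.2   15.2] [ 762.1  -73.  1429.4]
mug [ 469.6 -505.4   15.6] [ 661.7  -73.  1429.4]
scene lid [ 488.1 -281.9   89.5]
scene lid [ 554.7 -149.8   97.7]
scene lid [587.3 -26.8  90.1]
scene crate floor [513.9 284.4   6.3]
[[297.3   0.  256.1]
 [  0.  297.3 190.6]
 [  0.    0.    1. ]] [-2.5 -1.5 -0.2] [-625.   -33.5  390.3]
```

View pics/w1.png

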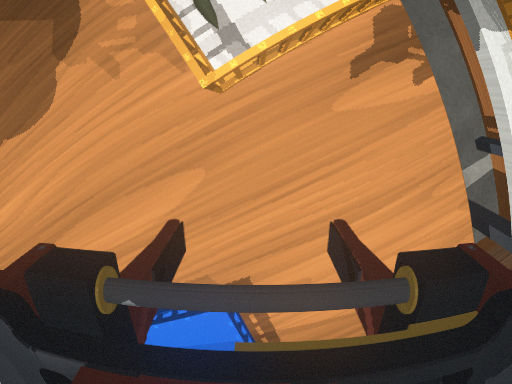

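```bash
cat >> h.py <<'E'
from scipy.spatial.transform import Rotation as Ro
def go(p,o=None):
    "tool-axis shift in cm from measured TCP to world p (mm)"
    o=o or ctrl.get_obs();R=Ro.from_rotvec(o['orientation']);return R.inv().apply(np.array(p)-o['ee_pos'])/10
E
python3 - <<'E'
from h import *
np.set_printoptions(suppress=True,precision=3)
o=ctrl.get_obs();R=Ro.from_rotvec(o['orientation']).as_matrix();print(R,o['ee_pos'])
print(go([573,-27,230]))
E
```

```text
[[-0.001  0.446  0.895]
 [-0.001  0.895 -0.446]
 [-1.    -0.001 -0.   ]] [278.242 559.176 230.08 ]
[  0.054 -39.344  52.506]
```

>>> apply_moves(increments=[{"gripper":100,"delta_pos":[0,-1.97,2.63],"dr":[0,0,0]},{"gripper":100,"delta_pos":[0,-1.97,2.63],"dr":[0,0,0]},{"gripper":100,"delta_pos":[0,-1.97,2.63],"dr":[0,0,0]},{"gripper":100,"delta_pos":[0,-1.97,2.63],"dr":[0,0,0]},{"gripper":100,"delta_pos":[0,-1.97,2.63],"dr":[0,0,0]}])

```text
t: 0.57
ee_pos: [352.5, 411.3, 230.5]
orientation: [0.361, 1.541, -0.362]
ft_force: [0.2, -0.1, 0.0]
width: 88.0
```

>>> apply_moves(increments=[{"gripper":100,"delta_pos":[0,-1.97,2.63],"dr":[0,0,0]},{"gripper":100,"delta_pos":[0,-1.97,2.63],"dr":[0,0,0]},{"gripper":100,"delta_pos":[0,-1.97,2.63],"dr":[0,0,0]},{"gripper":100,"delta_pos":[0,-1.97,2.63],"dr":[0,0,0]},{"gripper":100,"delta_pos":[0,-1.97,2.63],"dr":[0,0,0]}])

```text
t: 0.98
ee_pos: [426.4, 264.4, 230.6]
orientation: [0.362, 1.54, -0.362]
ft_force: [0.6, -0.0, -0.3]
width: 87.6
```

>>> apply_moves(increments=[{"gripper":100,"delta_pos":[0,-1.97,2.63],"dr":[0,0,0]},{"gripper":100,"delta_pos":[0,-1.97,2.63],"dr":[0,0,0]},{"gripper":100,"delta_pos":[0,-1.97,2.63],"dr":[0,0,0]},{"gripper":100,"delta_pos":[0,-1.97,2.63],"dr":[0,0,0]},{"gripper":100,"delta_pos":[0,-1.97,2.63],"dr":[0,0,0]}])

```text
t: 1.4
ee_pos: [500.3, 117.6, 230.6]
orientation: [0.362, 1.54, -0.362]
ft_force: [-0.0, -1.0, -0.5]
width: 87.9
```

>>> apply_moves(increments=[{"gripper":100,"delta_pos":[0,-1.97,2.63],"dr":[0,0,0]},{"gripper":100,"delta_pos":[0,-1.97,2.63],"dr":[0,0,0]},{"gripper":100,"delta_pos":[0,-1.97,2.63],"dr":[0,0,0]},{"gripper":100,"delta_pos":[0,-1.97,2.63],"dr":[0,0,0]},{"gripper":100,"delta_pos":[0,-1.97,2.63],"dr":[0,0,0]}])

```text
t: 1.82
ee_pos: [574.1, -29.2, 230.5]
orientation: [0.362, 1.541, -0.362]
ft_force: [0.1, -0.1, -0.2]
width: 87.8
```

```bash
python3 - <<'E'
from h import *
np.set_printoptions(suppress=True,precision=2)
w=shot('wrist','w2.png');np.savez('w2.npz',**w)
o=ctrl.get_obs();print(o['t'],o['ee_pos'],o['orientation'],o['ft_force'],go([573,-27,230],o))
K=w['mtx'];R=cv2.Rodrigues(np.array(w['rvec'],float))[0];t=np.array(w['tvec']).ravel()
# project top-view lids into the wrist view and measure the lids there by casting rays at 88 mm
hsv=cv2.cvtColor(w['img'],cv2.COLOR_RGB2HSV);C=-R.T@t
for p in([573,-27,88],[531,-155,88],[476,-288.6,88]):
    c=R@np.array(p)+t;th=np.arctan2(np.hypot(*c[:2]),c[2]);a=c[:2]/np.hypot(*c[:2])*th*K[0,0]+K[:2,2]
    print('expected px',a)
E
```

```text
1.8667 [576.93 -33.49 230.81] [ 0.36  1.54 -0.36] [ 1.74 -2.83  0.95] [ 0.08  0.4  -0.64]
expected px [256.78 180.17]
expected px [136.15 197.74]
expected px [ 41.14 204.36]
```

View pics/w2.png

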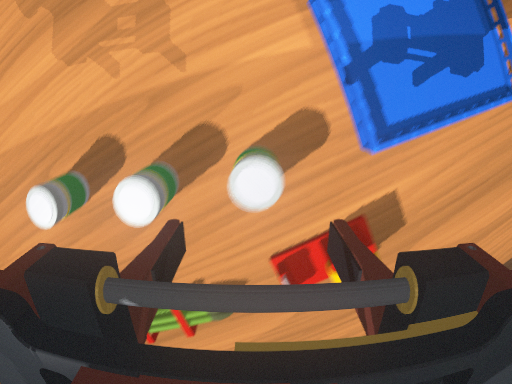

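Wrist view: the T1 lid sits at (256,182), against an expected (257,180). The top-view positions therefore agree to about 2 mm, so I'm descending on T1 and gripping it.

>>> apply_moves(increments=[{"gripper":100,"delta_pos":[0,0,0],"dr":[0,0,0]},{"gripper":100,"delta_pos":[2,0,0],"dr":[0,0,0]},{"gripper":100,"delta_pos":[3,0,0],"dr":[0,0,0]},{"gripper":100,"delta_pos":[3,0,0],"dr":[0,0,0]},{"gripper":100,"delta_pos":[2,0,0],"dr":[0,0,0]}])

```text
t: 2.28
ee_pos: [571.9, -26.4, 128.3]
orientation: [0.362, 1.543, -0.362]
ft_force: [0.6, 0.5, -0.6]
width: 87.7
```

>>> apply_moves(increments=[{"gripper":100,"delta_pos":[2,0,0],"dr":[0,0,0]},{"gripper":100,"delta_pos":[2,0,0],"dr":[0,0,0]},{"gripper":100,"delta_pos":[2,0,0],"dr":[0,0,0]},{"gripper":100,"delta_pos":[1.6,0,0],"dr":[0,0,0]},{"gripper":100,"delta_pos":[0,0,0],"dr":[0,0,0]}])

```text
t: 2.7
ee_pos: [570.9, -26.3, 51.7]
orientation: [0.361, 1.546, -0.362]
ft_force: [-0.8, -0.6, 0.4]
width: 87.8
```

>>> apply_moves(increments=[{"gripper":50,"delta_pos":[0,0,0],"dr":[0,0,0]},{"gripper":50,"delta_pos":[0,0,0],"dr":[0,0,0]},{"gripper":50,"delta_pos":[0,0,0],"dr":[0,0,0]},{"gripper":50,"delta_pos":[0,0,0],"dr":[0,0,0]},{"gripper":50,"delta_pos":[0,0,0],"dr":[0,0,0]}])

```text
t: 3.12
ee_pos: [574.4, -27.5, 55.7]
orientation: [0.362, 1.539, -0.362]
ft_force: [0.7, 0.5, -0.3]
width: 58.2
```

>>> apply_moves(increments=[{"gripper":50,"delta_pos":[0,0,0],"dr":[0,0,0]},{"gripper":50,"delta_pos":[0,0,0],"dr":[0,0,0]},{"gripper":50,"delta_pos":[0,0,0],"dr":[0,0,0]},{"gripper":50,"delta_pos":[0,0,0],"dr":[0,0,0]},{"gripper":50,"delta_pos":[0,0,0],"dr":[0,0,0]}])

```text
t: 3.53
ee_pos: [574.4, -27.5, 55.6]
orientation: [0.362, 1.539, -0.362]
ft_force: [-0.3, 1.1, 6.4]
width: 55.7
```

>>> apply_moves(increments=[{"gripper":50,"delta_pos":[-0.5,0,0],"dr":[0,0,0]},{"gripper":50,"delta_pos":[-1,0,0],"dr":[0,0,0]},{"gripper":50,"delta_pos":[-1.5,0,0],"dr":[0,0,0]},{"gripper":50,"delta_pos":[-1.5,0,0],"dr":[0,0,0]},{"gripper":50,"delta_pos":[-0.5,0,0],"dr":[0,0,0]}])

```text
t: 3.95
ee_pos: [574.5, -27.7, 106.7]
orientation: [0.362, 1.538, -0.362]
ft_force: [1.1, 0.2, -5.1]
width: 55.4
```

>>> apply_moves(increments=[{"gripper":50,"delta_pos":[0,0,0],"dr":[0,0,0]},{"gripper":50,"delta_pos":[0,0,0],"dr":[0,0,0]},{"gripper":50,"delta_pos":[0,0,0],"dr":[0,0,0]},{"gripper":50,"delta_pos":[0,0,0],"dr":[0,0,0]},{"gripper":50,"delta_pos":[0,0,0],"dr":[0,0,0]}])

```text
t: 4.37
ee_pos: [573.2, -27.5, 103.9]
orientation: [0.362, 1.542, -0.362]
ft_force: [-0.0, -0.5, -5.6]
width: 55.6
```

```bash
cat > heft.py <<'E'
from h import *
f=[]
for i in range(14):
    ctrl.get_image('top');f.append(ctrl.get_obs()['ft_force'])
f=np.array(f);o=ctrl.get_obs();print('mean',f.mean(0).round(2),'sd',f.std(0).round(2),'kg',round(-f[:,2].mean()/9.81,3),'t',o['t'],o['ee_pos'].round(1),o['width'],o['orientation'].round(3))
print(f[:,2].round(2))
E
python3 heft.py
```

```text
mean [ 0.04 -0.06 -5.17] sd [0.35 0.54 0.33] kg 0.527 t 5.0667 [573.8 -27.6 104.7] 55.8128775616737 [ 0.362  1.54  -0.362]
[-5.28 -5.58 -5.11 -5.05 -5.52 -5.12 -4.73 -5.31 -5.58 -4.66 -4.97 -4.72
 -5.73 -4.95]
```

>>> apply_moves(increments=[{"gripper":50,"delta_pos":[1,0,0],"dr":[0,0,0]},{"gripper":50,"delta_pos":[1.5,0,0],"dr":[0,0,0]},{"gripper":50,"delta_pos":[1,0,0],"dr":[0,0,0]},{"gripper":50,"delta_pos":[0.6,0,0],"dr":[0,0,0]},{"gripper":50,"delta_pos":[0.3,0,0],"dr":[0,0,0]}])

```text
t: 5.48
ee_pos: [572.9, -27.5, 59.2]
orientation: [0.362, 1.543, -0.363]
ft_force: [0.7, 0.6, -5.7]
width: 55.6
```

>>> apply_moves(increments=[{"gripper":50,"delta_pos":[0.2,0,0],"dr":[0,0,0]},{"gripper":50,"delta_pos":[0.2,0,0],"dr":[0,0,0]},{"gripper":50,"delta_pos":[0.2,0,0],"dr":[0,0,0]},{"gripper":50,"delta_pos":[0,0,0],"dr":[0,0,0]},{"gripper":50,"delta_pos":[0,0,0],"dr":[0,0,0]}])

```text
t: 5.9
ee_pos: [574.2, -27.6, 55.6]
orientation: [0.362, 1.539, -0.362]
ft_force: [-3.4, 0.3, 3.3]
width: 55.9
```

>>> apply_moves(increments=[{"gripper":100,"delta_pos":[0,0,0],"dr":[0,0,0]},{"gripper":100,"delta_pos":[0,0,0],"dr":[0,0,0]},{"gripper":100,"delta_pos":[0,0,0],"dr":[0,0,0]},{"gripper":100,"delta_pos":[0,0,0],"dr":[0,0,0]},{"gripper":100,"delta_pos":[0,0,0],"dr":[0,0,0]}])

```text
t: 6.32
ee_pos: [574.0, -27.6, 54.8]
orientation: [0.362, 1.54, -0.362]
ft_force: [-0.1, -0.4, 0.2]
width: 85.2
```

>>> apply_moves(increments=[{"gripper":100,"delta_pos":[-1,0,0],"dr":[0,0,0]},{"gripper":100,"delta_pos":[-2.5,0,0],"dr":[0,0,0]},{"gripper":100,"delta_pos":[-3,0,0],"dr":[0,0,0]},{"gripper":100,"delta_pos":[-2.5,0,0],"dr":[0,0,0]},{"gripper":100,"delta_pos":[-1,0,0],"dr":[0,0,0]}])

```text
t: 6.73
ee_pos: [575.7, -27.7, 158.7]
orientation: [0.363, 1.535, -0.361]
ft_force: [0.1, -0.4, 0.2]
width: 87.9
```

>>> apply_moves(increments=[{"gripper":100,"delta_pos":[0,-2.6,0.4],"dr":[0,0,0]},{"gripper":100,"delta_pos":[0,-3.4,0.5],"dr":[0,0,0]},{"gripper":100,"delta_pos":[0,-3.4,0.5],"dr":[0,0,0]},{"gripper":100,"delta_pos":[0,-2.6,0.3],"dr":[0,0,0]},{"gripper":100,"delta_pos":[0,-1.3,0.2],"dr":[0,0,0]}])

```text
t: 7.15
ee_pos: [530.2, -157.3, 154.5]
orientation: [0.363, 1.541, -0.364]
ft_force: [-1.6, 0.6, 0.2]
width: 87.8
```

>>> apply_moves(increments=[{"gripper":100,"delta_pos":[0,0,0],"dr":[0,0,0]},{"gripper":100,"delta_pos":[0,0,0],"dr":[0,0,0]},{"gripper":100,"delta_pos":[0,0,0],"dr":[0,0,0]},{"gripper":100,"delta_pos":[0,0,0],"dr":[0,0,0]},{"gripper":100,"delta_pos":[0,0,0],"dr":[0,0,0]}])

```text
t: 7.57
ee_pos: [531.9, -154.0, 154.6]
orientation: [0.361, 1.541, -0.361]
ft_force: [-0.3, -0.3, -0.4]
width: 88.1
```

```bash
python3 - <<'E'
from h import *
o=ctrl.get_obs();print(o['t'],o['ee_pos'],go([531,-155,55],o),Ro.from_rotvec(o['orientation']).as_matrix().round(3))
w=shot('wrist','w3.png');t=shot('top')
P=pts(t);hsv=cv2.cvtColor(t['img'],cv2.COLOR_RGB2HSV)
m=(np.abs(P[...,2]-88.4)<5)&(hsv[...,1]<60)
n,l,s,c=cv2.connectedComponentsWithStats(m.astype(np.uint8))
for i in range(1,n):
    if s[i,4]>60:print(s[i,4],P[l==i].mean(0).round(1))
E
```

```text
7.5667 [ 531.93707173 -153.97120173  154.59162049] [ 9.95914805 -0.13517631 -0.03703481] [[-0.     0.444  0.896]
 [ 0.     0.896 -0.444]
 [-1.     0.    -0.   ]]
274 [573.  -26.5  88.9]
277 [ 475.9 -288.3   88.7]
```

>>> apply_moves(increments=[{"gripper":100,"delta_pos":[1.5,0,0],"dr":[0,0,0]},{"gripper":100,"delta_pos":[2.5,0,0],"dr":[0,0,0]},{"gripper":100,"delta_pos":[2.5,0,0],"dr":[0,0,0]},{"gripper":100,"delta_pos":[2,0,0],"dr":[0,0,0]},{"gripper":100,"delta_pos":[1.5,0,0],"dr":[0,0,0]}])

```text
t: 8.08
ee_pos: [531.0, -154.4, 53.0]
orientation: [0.362, 1.542, -0.362]
ft_force: [-0.4, 0.5, -0.7]
width: 88.2
```

>>> apply_moves(increments=[{"gripper":100,"delta_pos":[0,0,0],"dr":[0,0,0]},{"gripper":100,"delta_pos":[0,0,0],"dr":[0,0,0]},{"gripper":50,"delta_pos":[0,0,0],"dr":[0,0,0]},{"gripper":50,"delta_pos":[0,0,0],"dr":[0,0,0]},{"gripper":50,"delta_pos":[0,0,0],"dr":[0,0,0]}])

```text
t: 8.5
ee_pos: [532.4, -155.3, 55.9]
orientation: [0.362, 1.538, -0.362]
ft_force: [-0.3, -0.7, -0.2]
width: 71.1
```

>>> apply_moves(increments=[{"gripper":50,"delta_pos":[0,0,0],"dr":[0,0,0]},{"gripper":50,"delta_pos":[0,0,0],"dr":[0,0,0]},{"gripper":50,"delta_pos":[0,0,0],"dr":[0,0,0]},{"gripper":50,"delta_pos":[0,0,0],"dr":[0,0,0]},{"gripper":50,"delta_pos":[0,0,0],"dr":[0,0,0]}])

```text
t: 8.92
ee_pos: [531.9, -155.3, 55.3]
orientation: [0.362, 1.54, -0.362]
ft_force: [-1.3, -0.6, 6.7]
width: 55.7
```

>>> apply_moves(increments=[{"gripper":50,"delta_pos":[-0.5,0,0],"dr":[0,0,0]},{"gripper":50,"delta_pos":[-1,0,0],"dr":[0,0,0]},{"gripper":50,"delta_pos":[-1.5,0,0],"dr":[0,0,0]},{"gripper":50,"delta_pos":[-1.5,0,0],"dr":[0,0,0]},{"gripper":50,"delta_pos":[-0.5,0,0],"dr":[0,0,0]}])

```text
t: 9.33
ee_pos: [532.5, -155.4, 106.9]
orientation: [0.362, 1.538, -0.362]
ft_force: [1.0, 0.2, -2.2]
width: 55.8
```

>>> apply_moves(increments=[{"gripper":50,"delta_pos":[0,0,0],"dr":[0,0,0]},{"gripper":50,"delta_pos":[0,0,0],"dr":[0,0,0]},{"gripper":50,"delta_pos":[0,0,0],"dr":[0,0,0]},{"gripper":50,"delta_pos":[0,0,0],"dr":[0,0,0]},{"gripper":50,"delta_pos":[0,0,0],"dr":[0,0,0]}])

```text
t: 9.75
ee_pos: [531.0, -154.9, 103.9]
orientation: [0.362, 1.542, -0.362]
ft_force: [0.2, 0.5, -2.0]
width: 55.5
```

```bash
python3 heft.py
```

```text
mean [-0.12 -0.   -2.13] sd [0.57 0.37 0.44] kg 0.217 t 10.45 [ 531.5 -155.1  104.7] 55.608535354665506 [ 0.362  1.54  -0.362]
[-2.96 -2.61 -1.45 -1.85 -2.46 -1.62 -1.43 -2.3  -1.79 -2.33 -2.52 -2.06
 -2.23 -2.18]
```

>>> apply_moves(increments=[{"gripper":50,"delta_pos":[1,0,0],"dr":[0,0,0]},{"gripper":50,"delta_pos":[1.5,0,0],"dr":[0,0,0]},{"gripper":50,"delta_pos":[1,0,0],"dr":[0,0,0]},{"gripper":50,"delta_pos":[0.6,0,0],"dr":[0,0,0]},{"gripper":50,"delta_pos":[0.3,0,0],"dr":[0,0,0]}])

```text
t: 10.87
ee_pos: [530.8, -154.8, 59.2]
orientation: [0.362, 1.542, -0.362]
ft_force: [0.1, -0.3, -1.1]
width: 55.6
```

>>> apply_moves(increments=[{"gripper":50,"delta_pos":[0.2,0,0],"dr":[0,0,0]},{"gripper":50,"delta_pos":[0.2,0,0],"dr":[0,0,0]},{"gripper":50,"delta_pos":[0.2,0,0],"dr":[0,0,0]},{"gripper":50,"delta_pos":[0,0,0],"dr":[0,0,0]},{"gripper":50,"delta_pos":[0,0,0],"dr":[0,0,0]}])

```text
t: 11.28
ee_pos: [532.0, -155.3, 55.2]
orientation: [0.362, 1.539, -0.362]
ft_force: [-0.8, -0.1, 1.2]
width: 55.5
```

>>> apply_moves(increments=[{"gripper":100,"delta_pos":[0,0,0],"dr":[0,0,0]},{"gripper":100,"delta_pos":[0,0,0],"dr":[0,0,0]},{"gripper":100,"delta_pos":[0,0,0],"dr":[0,0,0]},{"gripper":100,"delta_pos":[0,0,0],"dr":[0,0,0]},{"gripper":100,"delta_pos":[0,0,0],"dr":[0,0,0]}])

```text
t: 11.7
ee_pos: [531.6, -155.1, 54.7]
orientation: [0.362, 1.54, -0.362]
ft_force: [-0.7, -0.2, 0.4]
width: 85.4
```

>>> apply_moves(increments=[{"gripper":100,"delta_pos":[-1,0,0],"dr":[0,0,0]},{"gripper":100,"delta_pos":[-2.5,0,0],"dr":[0,0,0]},{"gripper":100,"delta_pos":[-3,0,0],"dr":[0,0,0]},{"gripper":100,"delta_pos":[-2.5,0,0],"dr":[0,0,0]},{"gripper":100,"delta_pos":[-1,0,0],"dr":[0,0,0]}])

```text
t: 12.12
ee_pos: [533.3, -155.6, 158.6]
orientation: [0.361, 1.535, -0.362]
ft_force: [0.9, -1.2, -0.8]
width: 87.8
```

>>> apply_moves(increments=[{"gripper":100,"delta_pos":[0,-3,0.2],"dr":[0,0,0]},{"gripper":100,"delta_pos":[0,-3.6,0.3],"dr":[0,0,0]},{"gripper":100,"delta_pos":[0,-3.6,0.3],"dr":[0,0,0]},{"gripper":100,"delta_pos":[0,-2.8,0.1],"dr":[0,0,0]},{"gripper":100,"delta_pos":[0,-1.4,0.1],"dr":[0,0,0]}])

```text
t: 12.53
ee_pos: [474.9, -290.8, 154.6]
orientation: [0.363, 1.54, -0.364]
ft_force: [0.4, -0.2, -0.1]
width: 88.0
```

>>> apply_moves(increments=[{"gripper":100,"delta_pos":[0,0,0],"dr":[0,0,0]},{"gripper":100,"delta_pos":[0,0,0],"dr":[0,0,0]},{"gripper":100,"delta_pos":[0,0,0],"dr":[0,0,0]},{"gripper":100,"delta_pos":[0,0,0],"dr":[0,0,0]},{"gripper":100,"delta_pos":[0,0,0],"dr":[0,0,0]}])

```text
t: 12.95
ee_pos: [476.8, -287.4, 154.6]
orientation: [0.361, 1.541, -0.361]
ft_force: [-0.9, 0.2, -0.2]
width: 87.7
```

```bash
cat > lids.py <<'E'
from h import *
o=ctrl.get_obs();print(o['t'],o['ee_pos'].round(1),o['width'])
t=shot('top','top_last.png');P=pts(t);hsv=cv2.cvtColor(t['img'],cv2.COLOR_RGB2HSV)
m=(np.abs(P[...,2]-90)<7)&(hsv[...,1]<60)
n,l,s,c=cv2.connectedComponentsWithStats(m.astype(np.uint8))
for i in range(1,n):
    if s[i,4]>60:print(s[i,4],P[l==i].mean(0).round(1))
E
python3 lids.py; python3 -c "
from h import *;print(go([476.2,-288.6,55]))"
```

```text
12.95 [ 476.8 -287.4  154.6] 87.69232127050859
286 [573.1 -26.4  88.8]
289 [ 532.  -154.1   89. ]
[ 9.96347545e+00 -1.29232678e-01 -1.58241695e-03]
```

>>> apply_moves(increments=[{"gripper":100,"delta_pos":[1.5,0,0],"dr":[0,0,0]},{"gripper":100,"delta_pos":[2.5,0,0],"dr":[0,0,0]},{"gripper":100,"delta_pos":[2.5,0,0],"dr":[0,0,0]},{"gripper":100,"delta_pos":[2,0,0],"dr":[0,0,0]},{"gripper":100,"delta_pos":[1.5,0,0],"dr":[0,0,0]}])

```text
t: 13.42
ee_pos: [476.0, -287.4, 53.0]
orientation: [0.362, 1.542, -0.361]
ft_force: [-0.4, 0.2, 0.2]
width: 87.6
```

>>> apply_moves(increments=[{"gripper":100,"delta_pos":[0,0,0],"dr":[0,0,0]},{"gripper":100,"delta_pos":[0,0,0],"dr":[0,0,0]},{"gripper":50,"delta_pos":[0,0,0],"dr":[0,0,0]},{"gripper":50,"delta_pos":[0,0,0],"dr":[0,0,0]},{"gripper":50,"delta_pos":[0,0,0],"dr":[0,0,0]}])

```text
t: 13.83
ee_pos: [477.1, -288.8, 55.9]
orientation: [0.361, 1.538, -0.362]
ft_force: [-0.0, -0.3, -1.3]
width: 71.2
```

>>> apply_moves(increments=[{"gripper":50,"delta_pos":[0,0,0],"dr":[0,0,0]},{"gripper":50,"delta_pos":[0,0,0],"dr":[0,0,0]},{"gripper":50,"delta_pos":[0,0,0],"dr":[0,0,0]},{"gripper":50,"delta_pos":[0,0,0],"dr":[0,0,0]},{"gripper":50,"delta_pos":[0,0,0],"dr":[0,0,0]}])

```text
t: 14.25
ee_pos: [476.6, -288.8, 55.3]
orientation: [0.362, 1.539, -0.362]
ft_force: [-0.7, 0.1, 5.5]
width: 55.6
```

>>> apply_moves(increments=[{"gripper":50,"delta_pos":[-0.5,0,0],"dr":[0,0,0]},{"gripper":50,"delta_pos":[-1,0,0],"dr":[0,0,0]},{"gripper":50,"delta_pos":[-1.5,0,0],"dr":[0,0,0]},{"gripper":50,"delta_pos":[-1.5,0,0],"dr":[0,0,0]},{"gripper":50,"delta_pos":[-0.5,0,0],"dr":[0,0,0]}])

```text
t: 14.67
ee_pos: [477.1, -288.9, 106.8]
orientation: [0.361, 1.538, -0.363]
ft_force: [0.8, -0.3, -2.4]
width: 55.1
```

>>> apply_moves(increments=[{"gripper":50,"delta_pos":[0,0,0],"dr":[0,0,0]},{"gripper":50,"delta_pos":[0,0,0],"dr":[0,0,0]},{"gripper":50,"delta_pos":[0,0,0],"dr":[0,0,0]},{"gripper":50,"delta_pos":[0,0,0],"dr":[0,0,0]},{"gripper":50,"delta_pos":[0,0,0],"dr":[0,0,0]}])

```text
t: 15.08
ee_pos: [475.9, -288.2, 103.9]
orientation: [0.363, 1.542, -0.362]
ft_force: [0.7, -0.5, -3.4]
width: 55.8
```

```bash
python3 heft.py;  python3 -c "
from h import *;print(go([510,204,230]),go([522.7,343,230]))"
```

```text
mean [ 0.01 -0.35 -2.8 ] sd [0.51 0.61 0.49] kg 0.285 t 15.7833 [ 476.3 -288.5  104.7] 55.6278695413011 [ 0.362  1.54  -0.362]
[-2.63 -3.36 -2.61 -2.09 -2.45 -2.79 -3.   -2.84 -2.95 -4.03 -2.9  -2.
 -2.55 -2.99]
[-12.53157627  45.58899483 -18.92864287] [-12.53194121  58.59889169 -23.98487503]
```

T1 is the heaviest at 0.53 kg. T2 reads 0.22 kg and T3 0.29 kg. I'm carrying T3 to the far crate slot.

>>> apply_moves(increments=[{"gripper":50,"delta_pos":[-1.5,0,0],"dr":[0,0,0]},{"gripper":50,"delta_pos":[-3,0,0],"dr":[0,0,0]},{"gripper":50,"delta_pos":[-3.5,0,0],"dr":[0,0,0]},{"gripper":50,"delta_pos":[-3,0,0],"dr":[0,0,0]},{"gripper":50,"delta_pos":[-1.5,0,0],"dr":[0,0,0]}])

```text
t: 16.2
ee_pos: [477.7, -289.3, 233.6]
orientation: [0.361, 1.536, -0.363]
ft_force: [0.9, -1.1, -2.6]
width: 55.3
```

>>> apply_moves(increments=[{"gripper":50,"delta_pos":[0,1,-0.4],"dr":[0,0,0]},{"gripper":50,"delta_pos":[0,2,-0.8],"dr":[0,0,0]},{"gripper":50,"delta_pos":[0,3,-1.2],"dr":[0,0,0]},{"gripper":50,"delta_pos":[0,3.3,-1.35],"dr":[0,0,0]},{"gripper":50,"delta_pos":[0,3.3,-1.35],"dr":[0,0,0]}])

```text
t: 16.62
ee_pos: [485.6, -150.9, 228.1]
orientation: [0.364, 1.542, -0.363]
ft_force: [-0.0, 1.2, -3.1]
width: 55.7
```

>>> apply_moves(increments=[{"gripper":50,"delta_pos":[0,3.4,-1.4],"dr":[0,0,0]},{"gripper":50,"delta_pos":[0,3.4,-1.4],"dr":[0,0,0]},{"gripper":50,"delta_pos":[0,3.4,-1.4],"dr":[0,0,0]},{"gripper":50,"delta_pos":[0,3.4,-1.4],"dr":[0,0,0]},{"gripper":50,"delta_pos":[0,3.4,-1.4],"dr":[0,0,0]}])

```text
t: 17.03
ee_pos: [498.3, 32.8, 228.2]
orientation: [0.362, 1.543, -0.363]
ft_force: [0.8, -0.2, -3.4]
width: 55.7
```

>>> apply_moves(increments=[{"gripper":50,"delta_pos":[0,3.4,-1.4],"dr":[0,0,0]},{"gripper":50,"delta_pos":[0,3.4,-1.4],"dr":[0,0,0]},{"gripper":50,"delta_pos":[0,3.4,-1.4],"dr":[0,0,0]},{"gripper":50,"delta_pos":[0,3.4,-1.4],"dr":[0,0,0]},{"gripper":50,"delta_pos":[0,3.4,-1.4],"dr":[0,0,0]}])

```text
t: 17.45
ee_pos: [511.3, 215.9, 228.0]
orientation: [0.361, 1.542, -0.363]
ft_force: [0.8, -0.8, -2.4]
width: 55.6
```

>>> apply_moves(increments=[{"gripper":50,"delta_pos":[0,3.3,-1.35],"dr":[0,0,0]},{"gripper":50,"delta_pos":[0,3.3,-1.35],"dr":[0,0,0]},{"gripper":50,"delta_pos":[0,2.7,-1.1],"dr":[0,0,0]},{"gripper":50,"delta_pos":[0,1.7,-0.7],"dr":[0,0,0]},{"gripper":50,"delta_pos":[0,1,-0.4],"dr":[0,0,0]}])

```text
t: 17.87
ee_pos: [521.4, 345.1, 228.1]
orientation: [0.36, 1.542, -0.362]
ft_force: [0.5, -0.4, -3.7]
width: 56.3
```

>>> apply_moves(increments=[{"gripper":50,"delta_pos":[0,0,0],"dr":[0,0,0]},{"gripper":50,"delta_pos":[0,0,0],"dr":[0,0,0]},{"gripper":50,"delta_pos":[0,0,0],"dr":[0,0,0]},{"gripper":50,"delta_pos":[0,0,0],"dr":[0,0,0]},{"gripper":50,"delta_pos":[0,0,0],"dr":[0,0,0]}])

```text
t: 18.28
ee_pos: [522.8, 341.8, 229.8]
orientation: [0.363, 1.54, -0.363]
ft_force: [0.5, -0.7, -2.9]
width: 55.7
```

```bash
python3 -c "
from h import *
shot('wrist','w4.png');o=ctrl.get_obs();print(o['t'],o['ee_pos'],go([522.7,343,59.7],o))"
```

```text
18.3333 [522.7940309  341.95671342 229.88460196] [17.01845198  0.08942284 -0.05706222]
```

View pics/w4.png

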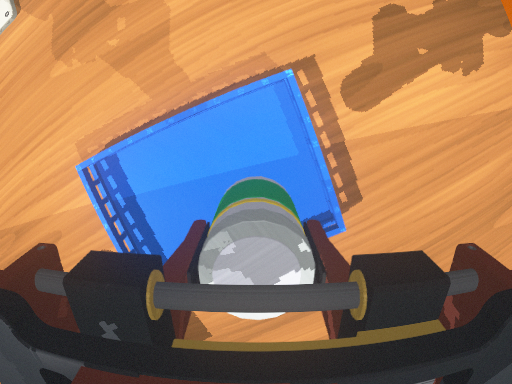

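The wrist view shows T3 held upright above the crate (lid about (257,250)), toward its +y end, with the crate corners at about (80,168), (292,72) and (343,230). Lowering it now.

>>> apply_moves(increments=[{"gripper":50,"delta_pos":[1.5,0,0],"dr":[0,0,0]},{"gripper":50,"delta_pos":[2.5,0,0],"dr":[0,0,0]},{"gripper":50,"delta_pos":[2.5,0,0],"dr":[0,0,0]},{"gripper":50,"delta_pos":[2.5,0,0],"dr":[0,0,0]},{"gripper":50,"delta_pos":[2,0,0],"dr":[0,0,0]}])

```text
t: 18.75
ee_pos: [522.3, 342.2, 118.3]
orientation: [0.362, 1.541, -0.363]
ft_force: [0.8, -0.4, -2.9]
width: 55.8
```

>>> apply_moves(increments=[{"gripper":50,"delta_pos":[2,0,0],"dr":[0,0,0]},{"gripper":50,"delta_pos":[1.5,0,0],"dr":[0,0,0]},{"gripper":50,"delta_pos":[1,0,0],"dr":[0,0,0]},{"gripper":50,"delta_pos":[0.5,0,0],"dr":[0,0,0]},{"gripper":50,"delta_pos":[0,0,0],"dr":[0,0,0]}])

```text
t: 19.17
ee_pos: [522.3, 342.6, 68.9]
orientation: [0.362, 1.541, -0.363]
ft_force: [-0.0, 0.2, -3.0]
width: 55.3
```

>>> apply_moves(increments=[{"gripper":50,"delta_pos":[0.2,0,0],"dr":[0,0,0]},{"gripper":50,"delta_pos":[0.2,0,0],"dr":[0,0,0]},{"gripper":50,"delta_pos":[0.2,0,0],"dr":[0,0,0]},{"gripper":50,"delta_pos":[0.2,0,0],"dr":[0,0,0]},{"gripper":50,"delta_pos":[0,0,0],"dr":[0,0,0]}])

```text
t: 19.58
ee_pos: [522.6, 343.1, 61.7]
orientation: [0.362, 1.54, -0.362]
ft_force: [-1.0, 0.6, -3.4]
width: 55.8
```

>>> apply_moves(increments=[{"gripper":50,"delta_pos":[0.1,0,0],"dr":[0,0,0]},{"gripper":50,"delta_pos":[0.05,0,0],"dr":[0,0,0]},{"gripper":50,"delta_pos":[0.05,0,0],"dr":[0,0,0]},{"gripper":50,"delta_pos":[0,0,0],"dr":[0,0,0]},{"gripper":50,"delta_pos":[0,0,0],"dr":[0,0,0]}])

```text
t: 20.0
ee_pos: [522.6, 343.2, 60.3]
orientation: [0.362, 1.54, -0.362]
ft_force: [-2.6, -1.7, 5.6]
width: 55.5
```

>>> apply_moves(increments=[{"gripper":50,"delta_pos":[0.05,0,0],"dr":[0,0,0]},{"gripper":50,"delta_pos":[0,0,0],"dr":[0,0,0]},{"gripper":50,"delta_pos":[0,0,0],"dr":[0,0,0]},{"gripper":50,"delta_pos":[0,0,0],"dr":[0,0,0]},{"gripper":50,"delta_pos":[0,0,0],"dr":[0,0,0]}])

```text
t: 20.42
ee_pos: [522.6, 343.2, 60.3]
orientation: [0.362, 1.54, -0.362]
ft_force: [-3.9, -2.5, 9.6]
width: 55.9
```

>>> apply_moves(increments=[{"gripper":100,"delta_pos":[0,0,0],"dr":[0,0,0]},{"gripper":100,"delta_pos":[0,0,0],"dr":[0,0,0]},{"gripper":100,"delta_pos":[0,0,0],"dr":[0,0,0]},{"gripper":100,"delta_pos":[0,0,0],"dr":[0,0,0]},{"gripper":100,"delta_pos":[0,0,0],"dr":[0,0,0]}])

```text
t: 20.83
ee_pos: [522.6, 343.1, 59.0]
orientation: [0.362, 1.54, -0.362]
ft_force: [-0.2, -0.2, -0.0]
width: 85.4
```

>>> apply_moves(increments=[{"gripper":100,"delta_pos":[-1.5,0,0],"dr":[0,0,0]},{"gripper":100,"delta_pos":[-2.5,0,0],"dr":[0,0,0]},{"gripper":100,"delta_pos":[-3,0,0],"dr":[0,0,0]},{"gripper":100,"delta_pos":[-3,0,0],"dr":[0,0,0]},{"gripper":100,"delta_pos":[-2,0,0],"dr":[0,0,0]}])

```text
t: 21.25
ee_pos: [523.3, 343.6, 181.8]
orientation: [0.363, 1.539, -0.361]
ft_force: [0.9, 0.1, -0.1]
width: 87.5
```

>>> apply_moves(increments=[{"gripper":100,"delta_pos":[-1,-1.5,0.8],"dr":[0,0,0]},{"gripper":100,"delta_pos":[-1,-2.5,1.3],"dr":[0,0,0]},{"gripper":100,"delta_pos":[-1,-3.3,1.7],"dr":[0,0,0]},{"gripper":100,"delta_pos":[-1,-3.4,1.8],"dr":[0,0,0]},{"gripper":100,"delta_pos":[-1,-3.4,1.8],"dr":[0,0,0]}])

```text
t: 21.67
ee_pos: [525.0, 181.6, 228.8]
orientation: [0.361, 1.541, -0.362]
ft_force: [0.5, 0.1, 0.1]
width: 88.1
```

>>> apply_moves(increments=[{"gripper":100,"delta_pos":[0,-3.4,1.75],"dr":[0,0,0]},{"gripper":100,"delta_pos":[0,-3.4,1.75],"dr":[0,0,0]},{"gripper":100,"delta_pos":[0,-3.4,1.75],"dr":[0,0,0]},{"gripper":100,"delta_pos":[0,-3.4,1.75],"dr":[0,0,0]},{"gripper":100,"delta_pos":[0,-3.4,1.75],"dr":[0,0,0]}])

```text
t: 22.08
ee_pos: [527.3, -9.8, 228.5]
orientation: [0.362, 1.541, -0.363]
ft_force: [0.1, 0.3, 0.7]
width: 87.8
```

>>> apply_moves(increments=[{"gripper":100,"delta_pos":[0,-3.4,1.75],"dr":[0,0,0]},{"gripper":100,"delta_pos":[0,-3.3,1.7],"dr":[0,0,0]},{"gripper":100,"delta_pos":[0,-2.9,1.5],"dr":[0,0,0]},{"gripper":100,"delta_pos":[0,-2,1.05],"dr":[0,0,0]},{"gripper":100,"delta_pos":[0,-1.5,0.85],"dr":[0,0,0]}])

```text
t: 22.5
ee_pos: [530.2, -157.9, 228.4]
orientation: [0.364, 1.541, -0.364]
ft_force: [-0.1, 0.5, -0.8]
width: 88.1
```

>>> apply_moves(increments=[{"gripper":100,"delta_pos":[0,0,0],"dr":[0,0,0]},{"gripper":100,"delta_pos":[0,0,0],"dr":[0,0,0]},{"gripper":100,"delta_pos":[0,0,0],"dr":[0,0,0]},{"gripper":100,"delta_pos":[0,0,0],"dr":[0,0,0]},{"gripper":100,"delta_pos":[0,0,0],"dr":[0,0,0]}])

```text
t: 22.92
ee_pos: [531.4, -154.1, 229.1]
orientation: [0.361, 1.541, -0.361]
ft_force: [-0.6, -1.0, -0.5]
width: 88.1
```

```bash
python3 lids.py;  python3 -c "
from h import *;print(go([531.7,-155,55]))"
```

```text
22.9167 [ 531.4 -154.1  229.1] 88.08824484790551
291 [573.3 -26.1  88.8]
281 [521.5 342.9  92.9]
[17.41457944 -0.06825501  0.05923879]
```

>>> apply_moves(increments=[{"gripper":100,"delta_pos":[2,0,0],"dr":[0,0,0]},{"gripper":100,"delta_pos":[3,0,0],"dr":[0,0,0]},{"gripper":100,"delta_pos":[3,0,0],"dr":[0,0,0]},{"gripper":100,"delta_pos":[2.4,0,0],"dr":[0,0,0]},{"gripper":100,"delta_pos":[2,0,0],"dr":[0,0,0]}])

```text
t: 23.38
ee_pos: [531.0, -154.1, 103.5]
orientation: [0.361, 1.542, -0.361]
ft_force: [1.2, 0.3, -0.1]
width: 88.1
```

>>> apply_moves(increments=[{"gripper":100,"delta_pos":[2,0,0],"dr":[0,0,0]},{"gripper":100,"delta_pos":[2,0,0],"dr":[0,0,0]},{"gripper":100,"delta_pos":[1,0,0],"dr":[0,0,0]},{"gripper":100,"delta_pos":[0,0,0],"dr":[0,0,0]},{"gripper":100,"delta_pos":[0,0,0],"dr":[0,0,0]}])

```text
t: 23.8
ee_pos: [531.6, -154.7, 55.2]
orientation: [0.362, 1.541, -0.362]
ft_force: [0.1, -0.8, -0.6]
width: 87.5
```

>>> apply_moves(increments=[{"gripper":50,"delta_pos":[0,0,0],"dr":[0,0,0]},{"gripper":50,"delta_pos":[0,0,0],"dr":[0,0,0]},{"gripper":50,"delta_pos":[0,0,0],"dr":[0,0,0]},{"gripper":50,"delta_pos":[0,0,0],"dr":[0,0,0]},{"gripper":50,"delta_pos":[0,0,0],"dr":[0,0,0]}])

```text
t: 24.22
ee_pos: [531.9, -155.2, 55.8]
orientation: [0.362, 1.539, -0.362]
ft_force: [-0.0, -0.6, 0.7]
width: 58.0
```

>>> apply_moves(increments=[{"gripper":50,"delta_pos":[0,0,0],"dr":[0,0,0]},{"gripper":50,"delta_pos":[0,0,0],"dr":[0,0,0]},{"gripper":50,"delta_pos":[0,0,0],"dr":[0,0,0]},{"gripper":50,"delta_pos":[-0.5,0,0],"dr":[0,0,0]},{"gripper":50,"delta_pos":[-1,0,0],"dr":[0,0,0]}])

```text
t: 24.63
ee_pos: [530.4, -154.7, 69.4]
orientation: [0.362, 1.543, -0.362]
ft_force: [-0.5, -0.4, -1.2]
width: 55.2
```

>>> apply_moves(increments=[{"gripper":50,"delta_pos":[-2,0,0],"dr":[0,0,0]},{"gripper":50,"delta_pos":[-3,0,0],"dr":[0,0,0]},{"gripper":50,"delta_pos":[-4,0,0],"dr":[0,0,0]},{"gripper":50,"delta_pos":[-4,0,0],"dr":[0,0,0]},{"gripper":50,"delta_pos":[-3,0,0],"dr":[0,0,0]}])

```text
t: 25.05
ee_pos: [531.8, -155.2, 233.7]
orientation: [0.362, 1.538, -0.362]
ft_force: [1.8, -0.5, -1.2]
width: 55.7
```

>>> apply_moves(increments=[{"gripper":50,"delta_pos":[0,1,-0.6],"dr":[0,0,0]},{"gripper":50,"delta_pos":[0,2,-1.15],"dr":[0,0,0]},{"gripper":50,"delta_pos":[0,2.6,-1.5],"dr":[0,0,0]},{"gripper":50,"delta_pos":[0,2.6,-1.5],"dr":[0,0,0]},{"gripper":50,"delta_pos":[0,2.6,-1.5],"dr":[0,0,0]}])

```text
t: 25.47
ee_pos: [522.5, -29.2, 229.7]
orientation: [0.363, 1.541, -0.363]
ft_force: [0.2, 0.4, -2.8]
width: 55.8
```

>>> apply_moves(increments=[{"gripper":50,"delta_pos":[0,2.6,-1.5],"dr":[0,0,0]},{"gripper":50,"delta_pos":[0,2.6,-1.5],"dr":[0,0,0]},{"gripper":50,"delta_pos":[0,2.6,-1.5],"dr":[0,0,0]},{"gripper":50,"delta_pos":[0,2.6,-1.5],"dr":[0,0,0]},{"gripper":50,"delta_pos":[0,2.6,-1.5],"dr":[0,0,0]}])

```text
t: 25.88
ee_pos: [513.2, 120.8, 229.5]
orientation: [0.362, 1.542, -0.363]
ft_force: [0.3, -0.4, -1.9]
width: 55.7
```

>>> apply_moves(increments=[{"gripper":50,"delta_pos":[0,2.4,-1.4],"dr":[0,0,0]},{"gripper":50,"delta_pos":[0,2,-1.15],"dr":[0,0,0]},{"gripper":50,"delta_pos":[0,1.5,-0.85],"dr":[0,0,0]},{"gripper":50,"delta_pos":[0,1,-0.55],"dr":[0,0,0]},{"gripper":50,"delta_pos":[0,0.5,-0.3],"dr":[0,0,0]}])

```text
t: 26.3
ee_pos: [508.6, 205.7, 229.7]
orientation: [0.361, 1.541, -0.361]
ft_force: [-0.9, 0.0, -2.7]
width: 55.4
```

>>> apply_moves(increments=[{"gripper":50,"delta_pos":[0,0,0],"dr":[0,0,0]},{"gripper":50,"delta_pos":[0,0,0],"dr":[0,0,0]},{"gripper":50,"delta_pos":[0,0,0],"dr":[0,0,0]},{"gripper":50,"delta_pos":[0,0,0],"dr":[0,0,0]},{"gripper":50,"delta_pos":[0,0,0],"dr":[0,0,0]}])

```text
t: 26.72
ee_pos: [509.5, 203.6, 230.2]
orientation: [0.363, 1.54, -0.363]
ft_force: [-0.5, 0.3, -2.3]
width: 55.7
```

```bash
python3 heft.py;  python3 -c "
from h import *;print(go([510,204,60]))"
```

```text
mean [ 0.08 -0.1  -2.25] sd [0.46 0.53 0.48] kg 0.23 t 27.4167 [509.4 204.4 230.2] 55.92663314753149 [ 0.362  1.54  -0.362]
[-2.28 -2.37 -1.23 -2.69 -1.65 -2.49 -1.84 -2.94 -2.11 -2.97 -2.55 -2.35
 -2.32 -1.74]
[ 1.70162359e+01 -1.16311491e-02  7.44322867e-02]
```

>>> apply_moves(increments=[{"gripper":50,"delta_pos":[1.5,0,0],"dr":[0,0,0]},{"gripper":50,"delta_pos":[2.5,0,0],"dr":[0,0,0]},{"gripper":50,"delta_pos":[2.5,0,0],"dr":[0,0,0]},{"gripper":50,"delta_pos":[2.5,0,0],"dr":[0,0,0]},{"gripper":50,"delta_pos":[2,0,0],"dr":[0,0,0]}])

```text
t: 27.83
ee_pos: [509.0, 204.3, 118.6]
orientation: [0.362, 1.541, -0.362]
ft_force: [0.2, 0.2, -2.6]
width: 55.4
```

>>> apply_moves(increments=[{"gripper":50,"delta_pos":[2,0,0],"dr":[0,0,0]},{"gripper":50,"delta_pos":[1.5,0,0],"dr":[0,0,0]},{"gripper":50,"delta_pos":[1,0,0],"dr":[0,0,0]},{"gripper":50,"delta_pos":[0.5,0,0],"dr":[0,0,0]},{"gripper":50,"delta_pos":[0.2,0,0],"dr":[0,0,0]}])

```text
t: 28.25
ee_pos: [509.3, 204.4, 67.6]
orientation: [0.362, 1.541, -0.362]
ft_force: [1.1, 0.1, -2.8]
width: 55.8
```

>>> apply_moves(increments=[{"gripper":50,"delta_pos":[0.2,0,0],"dr":[0,0,0]},{"gripper":50,"delta_pos":[0.2,0,0],"dr":[0,0,0]},{"gripper":50,"delta_pos":[0.2,0,0],"dr":[0,0,0]},{"gripper":50,"delta_pos":[0.1,0,0],"dr":[0,0,0]},{"gripper":50,"delta_pos":[0,0,0],"dr":[0,0,0]}])

```text
t: 28.67
ee_pos: [509.5, 204.5, 61.4]
orientation: [0.362, 1.54, -0.362]
ft_force: [0.1, 0.8, -2.1]
width: 55.5
```

>>> apply_moves(increments=[{"gripper":50,"delta_pos":[0.05,0,0],"dr":[0,0,0]},{"gripper":50,"delta_pos":[0.05,0,0],"dr":[0,0,0]},{"gripper":50,"delta_pos":[0,0,0],"dr":[0,0,0]},{"gripper":50,"delta_pos":[0,0,0],"dr":[0,0,0]},{"gripper":50,"delta_pos":[0,0,0],"dr":[0,0,0]}])

```text
t: 29.08
ee_pos: [509.6, 204.5, 60.7]
orientation: [0.362, 1.54, -0.362]
ft_force: [-1.9, -0.8, 5.5]
width: 55.8
```

>>> apply_moves(increments=[{"gripper":100,"delta_pos":[0,0,0],"dr":[0,0,0]},{"gripper":100,"delta_pos":[0,0,0],"dr":[0,0,0]},{"gripper":100,"delta_pos":[0,0,0],"dr":[0,0,0]},{"gripper":100,"delta_pos":[0,0,0],"dr":[0,0,0]},{"gripper":100,"delta_pos":[0,0,0],"dr":[0,0,0]}])

```text
t: 29.5
ee_pos: [509.5, 204.4, 60.1]
orientation: [0.362, 1.54, -0.362]
ft_force: [0.5, -0.2, 0.4]
width: 85.3
```

>>> apply_moves(increments=[{"gripper":100,"delta_pos":[-1.5,0,0],"dr":[0,0,0]},{"gripper":100,"delta_pos":[-2.5,0,0],"dr":[0,0,0]},{"gripper":100,"delta_pos":[-3,0,0],"dr":[0,0,0]},{"gripper":100,"delta_pos":[-3,0,0],"dr":[0,0,0]},{"gripper":100,"delta_pos":[-3,0,0],"dr":[0,0,0]}])

```text
t: 29.92
ee_pos: [509.1, 204.3, 191.3]
orientation: [0.362, 1.541, -0.362]
ft_force: [-0.6, 1.1, 0.8]
width: 87.6
```

>>> apply_moves(increments=[{"gripper":100,"delta_pos":[-1,-1,0.9],"dr":[0,0,0]},{"gripper":100,"delta_pos":[-1,-2,1.8],"dr":[0,0,0]},{"gripper":100,"delta_pos":[-1,-2.4,2.15],"dr":[0,0,0]},{"gripper":100,"delta_pos":[-1,-2.4,2.15],"dr":[0,0,0]},{"gripper":100,"delta_pos":[0,-2.4,2.15],"dr":[0,0,0]}])

```text
t: 30.33
ee_pos: [546.9, 70.7, 231.5]
orientation: [0.362, 1.538, -0.361]
ft_force: [-0.1, 0.5, -0.3]
width: 87.4
```

>>> apply_moves(increments=[{"gripper":100,"delta_pos":[0,-2.4,2.15],"dr":[0,0,0]},{"gripper":100,"delta_pos":[0,-2.1,1.9],"dr":[0,0,0]},{"gripper":100,"delta_pos":[0,-1.6,1.45],"dr":[0,0,0]},{"gripper":100,"delta_pos":[0,-1,0.9],"dr":[0,0,0]},{"gripper":100,"delta_pos":[0,-0.6,0.55],"dr":[0,0,0]}])

```text
t: 30.75
ee_pos: [573.7, -29.4, 229.5]
orientation: [0.363, 1.541, -0.364]
ft_force: [0.7, 1.3, -0.9]
width: 87.9
```

>>> apply_moves(increments=[{"gripper":100,"delta_pos":[0,0,0],"dr":[0,0,0]},{"gripper":100,"delta_pos":[0,0,0],"dr":[0,0,0]},{"gripper":100,"delta_pos":[0,0,0],"dr":[0,0,0]},{"gripper":100,"delta_pos":[0,0,0],"dr":[0,0,0]},{"gripper":100,"delta_pos":[0,0,0],"dr":[0,0,0]}])

```text
t: 31.17
ee_pos: [573.6, -26.6, 230.2]
orientation: [0.361, 1.541, -0.361]
ft_force: [0.0, -0.2, 0.0]
width: 87.9
```

```bash
python3 lids.py;  python3 -c "
from h import *;print(go([573.7,-27.3,54.7]))"
```

```text
31.1667 [573.6 -26.6 230.2] 87.9071296173877
271 [522.4 341.1  92.9]
259 [508.9 203.3  93. ]
[17.55236117 -0.05362762  0.03212804]
```

Both light tins stand upright in the crate, with lids at about 93 mm. I'm picking up T1 and raising it to finish.

>>> apply_moves(increments=[{"gripper":100,"delta_pos":[2,0,0],"dr":[0,0,0]},{"gripper":100,"delta_pos":[3,0,0],"dr":[0,0,0]},{"gripper":100,"delta_pos":[3,0,0],"dr":[0,0,0]},{"gripper":100,"delta_pos":[2.5,0,0],"dr":[0,0,0]},{"gripper":100,"delta_pos":[2,0,0],"dr":[0,0,0]}])

```text
t: 31.63
ee_pos: [573.0, -27.0, 103.3]
orientation: [0.361, 1.542, -0.362]
ft_force: [-0.0, 1.0, -0.0]
width: 88.0
```

>>> apply_moves(increments=[{"gripper":100,"delta_pos":[2,0,0],"dr":[0,0,0]},{"gripper":100,"delta_pos":[2,0,0],"dr":[0,0,0]},{"gripper":100,"delta_pos":[1,0,0],"dr":[0,0,0]},{"gripper":100,"delta_pos":[0,0,0],"dr":[0,0,0]},{"gripper":100,"delta_pos":[0,0,0],"dr":[0,0,0]}])

```text
t: 32.05
ee_pos: [573.8, -27.3, 55.2]
orientation: [0.362, 1.541, -0.362]
ft_force: [0.7, 0.5, 0.1]
width: 88.1
```

>>> apply_moves(increments=[{"gripper":50,"delta_pos":[0,0,0],"dr":[0,0,0]},{"gripper":50,"delta_pos":[0,0,0],"dr":[0,0,0]},{"gripper":50,"delta_pos":[0,0,0],"dr":[0,0,0]},{"gripper":50,"delta_pos":[0,0,0],"dr":[0,0,0]},{"gripper":50,"delta_pos":[0,0,0],"dr":[0,0,0]}])

```text
t: 32.47
ee_pos: [574.2, -27.6, 55.8]
orientation: [0.362, 1.539, -0.362]
ft_force: [-0.4, 0.4, 0.7]
width: 58.2
```

>>> apply_moves(increments=[{"gripper":50,"delta_pos":[0,0,0],"dr":[0,0,0]},{"gripper":50,"delta_pos":[0,0,0],"dr":[0,0,0]},{"gripper":50,"delta_pos":[0,0,0],"dr":[0,0,0]},{"gripper":50,"delta_pos":[-0.5,0,0],"dr":[0,0,0]},{"gripper":50,"delta_pos":[-1,0,0],"dr":[0,0,0]}])

```text
t: 32.88
ee_pos: [572.1, -27.5, 69.0]
orientation: [0.362, 1.544, -0.363]
ft_force: [0.4, -0.3, -5.2]
width: 55.7
```

>>> apply_moves(increments=[{"gripper":50,"delta_pos":[-2,0,0],"dr":[0,0,0]},{"gripper":50,"delta_pos":[-3,0,0],"dr":[0,0,0]},{"gripper":50,"delta_pos":[-3.5,0,0],"dr":[0,0,0]},{"gripper":50,"delta_pos":[-3.5,0,0],"dr":[0,0,0]},{"gripper":50,"delta_pos":[-2.5,0,0],"dr":[0,0,0]}])

```text
t: 33.3
ee_pos: [573.9, -27.6, 218.2]
orientation: [0.362, 1.539, -0.362]
ft_force: [0.5, -0.9, -4.2]
width: 55.8
```

>>> apply_moves(increments=[{"gripper":50,"delta_pos":[-1.5,0,0],"dr":[0,0,0]},{"gripper":50,"delta_pos":[-0.5,0,0],"dr":[0,0,0]},{"gripper":50,"delta_pos":[0,0,0],"dr":[0,0,0]},{"gripper":50,"delta_pos":[0,0,0],"dr":[0,0,0]},{"gripper":50,"delta_pos":[0,0,0],"dr":[0,0,0]}])

```text
t: 33.72
ee_pos: [572.6, -27.5, 233.5]
orientation: [0.362, 1.543, -0.363]
ft_force: [0.4, 0.4, -4.8]
width: 55.3
```

>>> apply_moves(increments=[{"gripper":50,"delta_pos":[0,0,0],"dr":[0,0,0]},{"gripper":50,"delta_pos":[0,0,0],"dr":[0,0,0]},{"gripper":50,"delta_pos":[0,0,0],"dr":[0,0,0]},{"gripper":50,"delta_pos":[0,0,0],"dr":[0,0,0]},{"gripper":50,"delta_pos":[0,0,0],"dr":[0,0,0]}])

```text
t: 34.13
ee_pos: [573.7, -27.6, 234.9]
orientation: [0.362, 1.541, -0.362]
ft_force: [0.6, 0.1, -4.7]
width: 55.7
```

```bash
python3 heft.py; python3 lids.py; python3 -c "
from h import *;shot('scene','scene_end.png')"
```

```text
mean [-0.1   0.21 -5.18] sd [0.48 0.48 0.29] kg 0.528 t 34.8333 [573.8 -27.6 235.2] 55.607524960566856 [ 0.362  1.54  -0.362]
[-4.85 -5.33 -4.66 -5.14 -5.52 -5.33 -5.58 -4.92 -5.04 -5.58 -5.12 -4.99
 -4.99 -5.53]
34.8333 [573.8 -27.6 235.2] 55.607524960566856
273 [521.9 341.7  92.6]
267 [509.4 204.1  93.1]
```

View pics/scene_end.png

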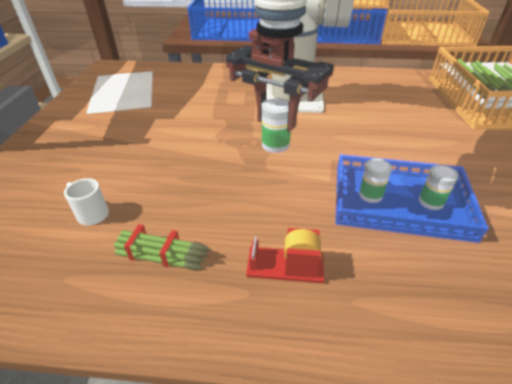

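The final scene shows T1 held upright at (276,125), both light tins upright in the crate at (375,180) and (437,188), and the mug, bundle and dispenser where they started. Handing the job in.

```bash
python3 -c "
from h import *;print(ctrl.close_job())"
```

```text
the job is handed in; nothing more can be done
None
```

I hefted all three tins, stood the two lighter ones in the crate, and handed the job in at about 35 s with the heaviest still held up.

| Tin (start x, y in mm) | Weight | Where it ended |
|---|---|---|
| (573, -27) | 0.53 kg | held upright in the gripper |
| (531, -155) | 0.22 kg | in the crate |
| (476, -289) | 0.29 kg | in the crate |

**Heaviest tin:** Re-weighed in the gripper at the end, it read 0.528 kg. Its underside is about 180 mm above the bench and touches nothing.

**Crate:** Both tins were lowered until they touched the crate floor, then released. Their lids measure about 93 mm high, which matches a tin standing upright on the 5 mm floor.

**Bystanders:** By eye, the last scene picture shows the asparagus bundle, dispenser and mug at their original pixel positions.

**Disagreements:**
- The quick scene-camera reading of the lids was 12–24 mm off the top view in x, because I picked the pixels roughly. I relied on the top view, which the wrist camera confirmed to about 2 mm.
- No check failed. The largest force in the readings I took was about 10 N, when the first tin was set down in the crate.

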